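# Lengthen the tray stand and set the brush tray on it

## Task

The tray stand on the dressing table is set for the medium tray, but the long brush tray has to go on it. Squeeze the stand's spring button in flush and pull its sliding end out until the button pops out of the next hole, then carry the brush tray over by its handle and lower it gently so that its four corner lugs drop fully home in the stand's four sockets. Leave the other things on the table where they are.

Things in the scene. Friction and masses are not known exactly. Their poses are not given: they have to be found in the camera images.
- stand: Extending stand for stacking trays, an H in plan: fixed and sliding cross-bars (22 mm wide, 150 mm along y, heights 37-59 mm, on legs at the ends) joined by a telescoping square tube. Screwed to the table by its fixed end. Origin: on the table, midway between the four sockets when locked in the outermost hole. x along the tube, fixed to sliding end; z up.
- fixed_sockets (a point): Fixed end (cross-bar at x = -95 mm of the stand): midway between its two sockets, at rim height, 76 mm above the table; axes as the stand's. The sockets sit on the cross-bar at y = -60 and +60 mm: 28 mm square blocks with a 20 mm square hole, 15 mm deep.
- sliding_sockets (a point): Sliding end: midway between its two sockets, at rim height; cross-bar and sockets as at the fixed end. Its outer tube (aluminium, 24 mm square, axis 48 mm above the table, clear all round) runs 102 mm back over the fixed 19 mm inner tube. The tube's -y wall, 2 mm thick, has 12 mm holes 88, 53 and 18 mm back from this cross-bar.
- sliding_end (a joint): Pull-out of the sliding end in m, positive along the stand's +x: about 0 at the start (locked in the middle hole), 0.035 locked in the outermost hole (for the long tray, 190 mm between cross-bars), -0.035 in the innermost; 1 mm play when locked. Stops at -0.036 and 0.036. Friction about 3 N; it cannot slide while the button stands in a hole.
- button_top (a point): Top of the spring button: a round-ended 10 mm steel pin held in the fixed inner tube at x = 7 mm of the stand, 48 mm above the table, sticking out 5 mm along the stand's -y through a hole of the outer tube. Pinch the tube across it: it goes flush and the fingers can draw the tube along over it. It stays put in x and springs out in the next hole that arrives.
- button (a joint): How far the button is pressed in, m: 0 = popped out, 0.005 = flush with the outer tube, 0.007 = under the tube wall between holes. Spring: 2 N at 0, 4 N at flush.
- tray: Grey plastic brush tray, 220 x 150 mm, about 0.45 kg, the same after a half turn; the brushes are fast in it. Origin: its centre, level with the lugs' feet; x along its length, z up. Lugs under the corners at x -95/+95, y -60/+60 mm: 16 mm thick, tapered to 9 mm at the foot, 13 mm long. Walls reach 49 mm. Stands on its lugs; when home on the stand its origin is 63 mm above the table.
- tray_handle (a point): Middle of the tray's handle bar, 100 mm above the lugs' feet: 140 mm long along the tray's x, 14 mm wide, 16 mm high, on posts at x = -63 and +63 mm; 40 mm free below it between the posts.
- brush_pot: Black pot of make-up brushes, 76 mm across, 100 mm high, about 220 mm with the brushes; origin at the centre of its foot. Bystander.
- lotion: White bottle, 52 mm across, 150 mm high; origin at the centre of its foot. Bystander.
- palette: Closed make-up palette, 60 x 90 x 15 mm, lying flat; origin at the centre of its underside. Bystander.
- cream_jar: White jar, 64 mm across, 50 mm high; origin at the centre of its foot. Bystander.

How it is judged:
By the outcome, as a careful person would: the job done as asked, in the order asked, and still so for the second after the job is handed in, with the robot touching nothing.
It also fails if it takes over 61 s, if anything falls off the work surface, if the arm or the gripper's body presses on something with over 40 N, if the wrist force passes 120 N, or if a joint passes its speed limit or range.

## Robot

A 6-joint arm with a two-finger parallel gripper is mounted at the origin on the work surface. World frame = base frame: x ahead of the robot, y to its left, z up, the work surface at z = 0. Lengths are in m, angles in rad, forces in N, time in s.
With the tool pointing down it reaches from about 0.3 to 0.875 m from the base axis. Payload 6.4 kg.
Tool frame: the origin (TCP) lies between the finger pads; the fingertips stand 22 mm ahead of it and the grasp point (between the pads) lies 3 mm ahead of it; z points along the fingers, x is the direction in which the jaws open and shut, and the axes are right-handed (so a half turn about z gives the same grasp; the last joint's range is limited). The gripper opens to 85 mm and grips with 20 to 120 N. Pads are 22 mm wide; open, the fingers measure 114 mm over their backs; the gripper's body (76 mm by 85 mm) begins 54 mm behind the grasp point. The pads swing forward as they close: fully open they stand 13 mm farther back than shut.
Start: joints at [-1.474, 0.181, 1.607, -0, 1.354, -0.206], TCP at [0.171, -0.549, 0.253] pointing down, gripper open.
Joint ranges: [-2.99, 2.99], [-0.89, 2.07], [0.3, 2.58], [-1.14, 4.28], [0, 2.63], [-3.12, 3.12]. Speed limits (rad/s): [2.57, 2.57, 3.01, 3.14, 3.14, 3.14].

## Interface

Orientations are given as a rotation vector (axis times angle).
In Python, from station import arm gives the robot as it stands.
- The arm moves only by the tool send_rows, never from a script. Its argument "rows" is a list of rows, each a list of 3 entries, a list of its own where there are three numbers: the opening, from 0 (shut) to 1 (fully open), then the shift along the tool's x, y, z scaled (see below), then the turn about the tool's z scaled (see below). In form: [[fingers, [tx, ty, tz], yaw], ...]. A call has 1 to 10 rows; each row is the pose to reach, as a shift and turn from the pose measured when the call began, along the tool's axes at that moment; what a row does not reach only later rows make up. The controller multiplies each number of a shift by 0.3 m and each number of a turn by 120 degrees. A row lasts 1/8 s, in which the tool goes at most 62.5 mm and 10.7 degrees, less where a joint would pass 70% of its speed; a pose out of reach is approached as far as the arm can. A call with a number of a shift or a turn outside -1 to 1 is refused whole. A call with a gripper value outside its range is refused whole. The fingers move at their own pace and stop on an object; the grip force is fixed at half the most. Time passes only in rows, so rows that repeat a pose let the fingers close. It gives the time, the measured TCP pose, the force and the opening at its end, in the units of the state.
- arm.state(): the state, without advancing time (a new reading comes with each control period).
- arm.camera(name): name is "scene" or "top" or "wrist"; returns (picture, depth): 420x560x3 uint8, blue, green, red; 420x560 float32, m along the optical axis (not along the pixel's ray), 0 where there is no reading.
- arm.get_calibration(name): a dict with "fx", "fy", "cx", "cy" (pixels), "R" (3x3) and "t" (3): a world point X has camera coordinates R X + t; the wrist camera has in their place "hand_eye" (4x4, takes a point from camera to tool coordinates, whose origin is the TCP and whose axes are the tool frame's). Camera axes: x right, y down, z forward; pixel columns grow to the right and rows downward; lengths in m; the calibration is good to about 2 mm. A picture is of the moment at which its call begins: read the wrist's pose just before it. get_calibration takes no time and is no camera call.
- arm.finish_job(): hands the job in, once; it reports no verdict.
The state is a dict: "t": time; "joint_positions": joint angles; "joint_velocities": joint speeds; "tau": joint torques, N m; "eef_pos": TCP position; "eef_rot": TCP orientation; "wrist_force": force on the tool from outside, world axes, zero at the start; "ft_torque": the same for the moment, N m; "finger_gap": finger opening in m.
Only numpy, scipy, OpenCV 4.12 (cv2) and the standard library are available. Lean on these libraries where they do the work, as an engineer would, in place of code of your own. Each camera call takes 0.05 s, during which the arm holds its last target.

## Working session

There is one attempt and no reset: what is moved stays moved. The work goes in short steps, Python scripts to look and compute and a tool call to move; the robot and the scene stay as the last step left them, time stands still between calls to the robot, and variables do not carry over. Pictures are saved under pics/ and viewed, and the job is handed in when it is done.

Besides the shell and the picture viewer there is one more tool, called after "Request:" as name(argument=value, ...), one argument or row to a line, values as JSON. send_rows: Moves the arm, as the interface text tells. Shifts and turns lie within -1 to 1; 1 stands for 0.3 m of shift or 120 degrees of turn. Its arguments: {"type":"object","properties":{"rows":{"type":"array"}},"required":["rows"]}

```bash
ls; mkdir -p pics; cat > h.py <<'E'
import numpy as np,cv2
from scipy.spatial.transform import Rotation as Ro
from station import arm
def snap(n,f):
    s=arm.state(); im,d=arm.camera(n); cv2.imwrite('pics/'+f+'.png',im); np.savez('pics/'+f+'.npz',im=im,d=d,p=s['eef_pos'],r=s['eef_rot']); return s,im,d
def cal(n,p=None,r=None):
    c=arm.get_calibration(n); K=np.array([[c['fx'],0,c['cx']],[0,c['fy'],c['cy']],[0,0,1]])
    if n=='wrist':
        H=np.array(c['hand_eye']); T=np.eye(4);T[:3,:3]=Ro.from_rotvec(r).as_matrix();T[:3,3]=p; M=T@H
        return K,M[:3,:3],M[:3,3]
    R=np.array(c['R']);t=np.array(c['t']); return K,R.T,-R.T@t   # cam->world rot, centre
def ray(cam,u,v,z):
    K,R,C=cam; d=R@np.linalg.inv(K)@np.array([u,v,1.]); return C+d*(z-C[2])/d[2]
def proj(cam,X):
    K,R,C=cam; q=K@(R.T@(np.array(X)-C)); return q[:2]/q[2]
def cloud(cam,d):
    K,R,C=cam; v,u=np.indices(d.shape); P=np.stack([(u-K[0,2])/K[0,0]*d,(v-K[1,2])/K[1,1]*d,d],-1); return P@R.T+C
E
python3 - <<'E'
from h import *
for n in ['scene','top','wrist']:
    s,im,d=snap(n,n+'0')
print(s); print(cal('top'),cal('scene'),arm.get_calibration('wrist'))
E
```

```text
pics
{'t': 0.1, 'joint_positions': array([-1.47430296e+00,  1.81462542e-01,  1.60788850e+00, -8.25901871e-06,
        1.35380314e+00, -2.06307923e-01]), 'joint_velocities': array([ 3.59611680e-04, -2.35467227e-03, -3.73742250e-03, -1.49978903e-04,
        8.75174830e-04, -1.97721195e-05]), 'tau': array([ 3.76224534e-04, -4.45874870e+01, -3.52238309e+01, -2.94363163e-04,
        4.12206151e-03,  2.09499183e-05]), 'eef_pos': array([ 0.17142759, -0.54837556,  0.25248601]), 'eef_rot': array([-2.53014277e+00,  1.86029739e+00,  1.64545454e-03]), 'wrist_force': array([ 0.82819827, -0.15941819, -0.73897695]), 'ft_torque': array([-0.01429281, -0.04085748,  0.01222515]), 'finger_gap': 0.08534996488398916}
(array([[488.81454311,   0.        , 279.35519791],
       [  0.        , 488.81454311, 209.81284938],
       [  0.        ,   0.        ,   1.        ]]), array([[ 2.57816050e-02, -9.93295129e-01,  1.12694701e-01],
       [-9.99663488e-01, -2.59404702e-02,  5.66705972e-05],
       [ 2.86706291e-03, -1.12658239e-01, -9.93629660e-01]]), array([0.44400855, 0.0100979 , 1.51339534])) (array([[490.38162803,   0.        , 277.33640322],
       [  0.        , 490.38162803, 213.80551545],
       [  0.        ,   0.        ,   1.        ]]), array([[ 3.03981733e-01,  6.70225806e-01, -6.77046878e-01],
       [ 9.52677635e-01, -2.14345491e-01,  2.15548915e-01],
       [-6.55500303e-04, -7.10530351e-01, -7.03666249e-01]]), array([ 1.41527659, -0.25109491,  0.95716091])) {'fx': 343.40363058276887, 'fy': 343.40363058276887, 'cx': 279.2835920792501, 'cy': 212.36243627883158, 'hand_eye': array([[ 9.99997756e-01,  1.77308989e-03,  1.15925583e-03,
        -7.01015205e-04],
       [-2.02570068e-03,  9.60475695e-01,  2.78356490e-01,
        -6.97916131e-02],
       [-6.19885969e-04, -2.78358213e-01,  9.60477132e-01,
        -1.19709975e-01],
       [ 0.00000000e+00,  0.00000000e+00,  0.00000000e+00,
         1.00000000e+00]])}
```

View pics/top0.png

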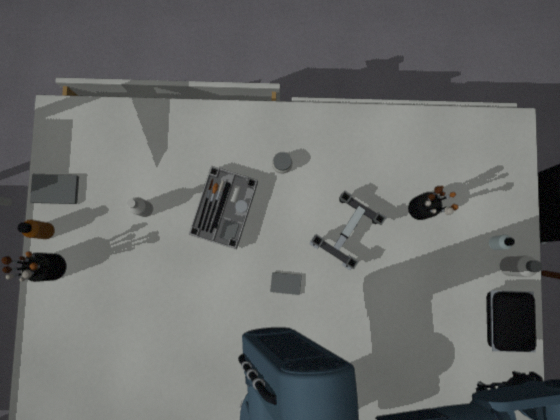

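View pics/scene0.png

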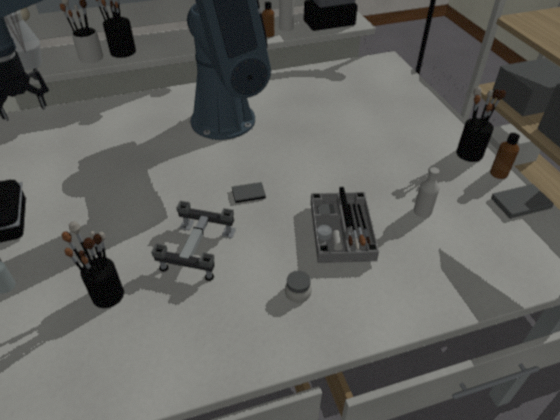

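View pics/wrist0.png

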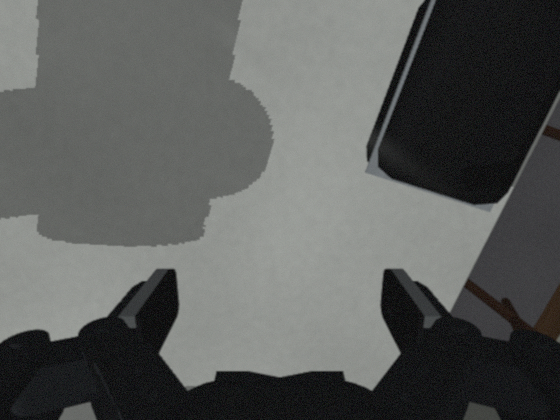

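Top view: the tray is near pixel (224,207), the stand near (348,230), the pot at (430,205), the jar at (283,161) and the palette at (288,282). I'll zoom in on the stand and tray.

```bash
python3 - <<'E'
from h import *
z=np.load('pics/top0.npz'); im=z['im'];d=z['d']
a=cv2.resize(im[175:285,300:400],None,fx=4,fy=4,interpolation=cv2.INTER_CUBIC)
b=cv2.resize(im[150:260,180:270],None,fx=4,fy=4,interpolation=cv2.INTER_CUBIC)
cv2.imwrite('pics/topz.png',np.clip(np.hstack([a,b])*1.6,0,255).astype(np.uint8))
z2=np.load('pics/scene0.npz');c=cv2.resize(z2['im'][190:290,140:390],None,fx=3.2,fy=3.2,interpolation=cv2.INTER_CUBIC)
cv2.imwrite('pics/scenez.png',np.clip(c*1.6,0,255).astype(np.uint8))
P=cloud(cal('top'),d)
print(P[235,100],P[120,300])
for n,(u,v) in dict(tray=(224,207),stand=(348,230),c1=(334,252),c2=(362,206)).items(): print(n,P[v,u])
m=((P[...,2]>0.066)&(P[...,2]<0.09)).astype(np.uint8)
k=np.zeros_like(m);k[175:285,305:395]=1
n,l,st,ce=cv2.connectedComponentsWithStats(m*k)
for i in range(1,n):
  if st[i,4]>5: print(st[i],P[l==i].mean(0))
E
```

```text
[ 0.52301262  0.56485862 -0.00509296] [ 9.05106047e-01 -4.81016902e-02 -5.38248364e-04]
tray [0.61517924 0.17818676 0.04120305]
stand [ 0.55349692 -0.19551615  0.06233325]
c1 [ 0.48715148 -0.15457244  0.06371183]
c2 [ 0.62643709 -0.23658101  0.06295119]
[340 190  12  13  63] [ 0.65345737 -0.18523263  0.07486609]
[374 212  13  13  62] [ 0.59183027 -0.28796303  0.07479706]
[311 234  13  13  53] [ 0.52144406 -0.10448176  0.07562663]
[346 256  13  13  56] [ 0.45895754 -0.20628972  0.07515821]
```

View pics/topz.png

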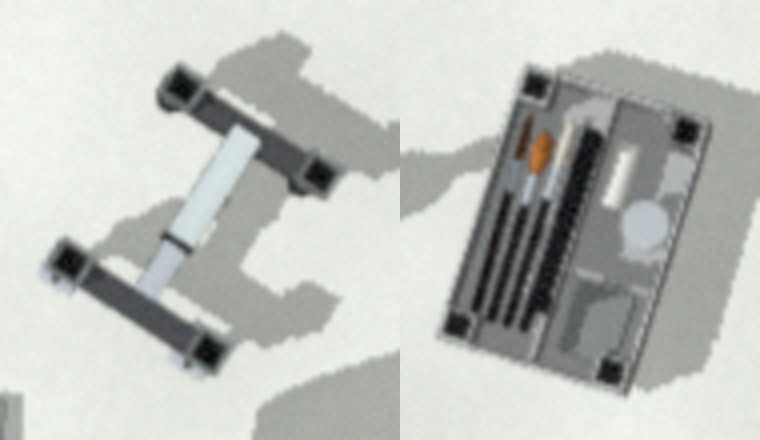

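View pics/scenez.png

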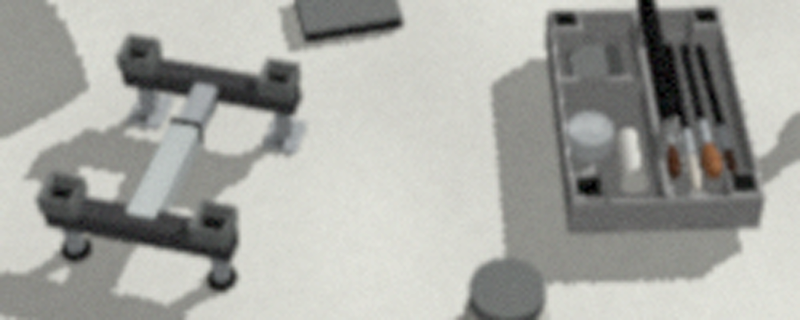

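```bash
cat >> h.py <<'E'
def shift(p,r,tgt,toolx_deg,):
    """tool-frame scaled shift and yaw to get to tgt with tool x at world angle"""
    R=Ro.from_rotvec(r).as_matrix(); s=R.T@(np.array(tgt)-p)
    a=np.degrees(np.arctan2(R[1,0],R[0,0])); dy=-((toolx_deg-a+180)%360-180)
    return np.round(s/0.3,4),round(dy/120,4),np.round(a,2),np.round(R[:,2],4)
E
python3 - <<'E'
from h import *
z=np.load('pics/top0.npz'); im=z['im'];d=z['d'];c=cal('top');P=cloud(c,d)
S=[(311+6.2,234+6.2)]
x=np.array([0.1324,-0.0812])
# tray dark corner squares
g=im.max(2); 
m=(g<50).astype(np.uint8); m[:,:180]=0;m[:,270:]=0;m[:150]=0;m[260:]=0
n,l,st,ce=cv2.connectedComponentsWithStats(m)
for i in range(1,n):
  if st[i,4]>6: print(st[i],ce[i],ray(c,*ce[i],0.049)[:2], np.median(P[l==i][:,2]))
# tray outline
for lo,hi in((.035,.06),(.085,.13)):
  m=((P[...,2]>lo)&(P[...,2]<hi)).astype(np.uint8); m[:,:180]=0;m[:,270:]=0;m[:150]=0;m[260:]=0
  n,l,st,ce=cv2.connectedComponentsWithStats(m); i=1+st[1:,4].argmax()
  q=P[l==i]; r=cv2.minAreaRect(q[:,:2].astype(np.float32)*1000); print(st[i],r,np.median(q,0))
for n_,(u0,u1,v0,v1) in dict(pot=(400,470,180,225),jar=(268,300,145,178),pal=(265,310,265,298)).items():
  q=P[v0:v1,u0:u1].reshape(-1,3); q=q[q[:,2]>(0.008 if n_=='pal' else 0.03)]; print(n_,len(q),q.min(0),q.max(0))
s=arm.state(); print(shift(s['eef_pos'],s['eef_rot'],[.56,-.2,.27],-121.5))
E
```

```text
[211 169   6   6  25] [213.52 171.12] [0.72325372 0.21338045] 0.05302314024216459
[248 179   7   7  34] [250.91176471 182.47058824] [0.69129664 0.09859483] 0.050969253550684934
[209 180   4   9  14] [210.5        184.35714286] [0.68228877 0.2208608 ] 0.03136924741637781
[210 182  21  51 269] [220.32342007 206.17843866] [0.61647716 0.18847577] 0.10729640067710733
[198 198  10  30  80] [202.525 212.65 ] [0.59545897 0.24126891] 0.030108449641860102
[206 200  11  32  76] [211.02631579 215.61842105] [0.58714783 0.21531162] 0.03006953107469057
[201 202  11  28  77] [206.42857143 215.55844156] [0.58696848 0.22914681] 0.02898529246242032
[191 228   6   6  25] [193.84 230.76] [0.54020045 0.26491935] 0.05164446902924036
[229 240   7   6  28] [232.03571429 242.71428571] [0.50738334 0.14912932] 0.05160017941044237
[189 166  69  83 982] ((616.3053588867188, 180.41920471191406), (151.0902862548828, 220.03085327148438), 74.36151123046875) [0.6263893  0.15638105 0.04793803]
[212 182  19  46 247] ((615.43408203125, 180.45828247070312), (14.953580856323242, 138.74557495117188), 74.26681518554688) [0.61607406 0.18002987 0.10765999]
pot 950 [ 0.44400855 -0.47046635  0.03008661] [0.67598173 0.0100979  1.51339534]
jar 280 [ 0.44400855 -0.02148403  0.03091787] [0.78842495 0.0336078  1.51339534]
pal 596 [ 0.35891824 -0.07119951  0.00802836] [0.44519984 0.03229187 1.51339534]
(array([-0.7225, -1.5826, -0.0566]), np.float64(0.4071), np.float64(-72.65), array([-1.0e-04,  1.4e-03, -1.0e+00]))
```

Tray centre is about (0.616, 0.181) with yaw −15.5°. The stand's x axis is at −31.5°, and the fixed and sliding ends are 155 mm apart, as expected for the middle hole. Next I move above the stand.

Request:
send_rows(
  rows=[
    [1, [-0.4, -0.95, 0], 0.407],
    [1, [-0.4, -0.95, 0], 0.407],
    [1, [-0.4, -0.95, 0], 0.407],
    [1, [-0.4, -0.95, 0], 0.407],
    [1, [-0.4, -0.95, 0], 0.407],
    [1, [-0.4, -0.95, 0], 0.407],
    [1, [-0.4, -0.95, 0], 0.407],
  ],
)

```text
t: 1.02
eef_pos: [0.4079, -0.3485, 0.2526]
eef_rot: [-1.54, 2.738, 0.002]
wrist_force: [0.3, -0.1, 0.1]
finger_gap: 0.0856
```

```bash
python3 - <<'E'
from h import *
s=arm.state(); print(s['t'],s['eef_pos']);print(shift(s['eef_pos'],s['eef_rot'],[.565,-.2,.27],-121.5))
E
```

```text
1.025 [ 0.40792397 -0.34848388  0.25262247]
(array([-0.6949, -0.1904, -0.0576]), np.float64(0.0018), np.float64(-121.28), array([-7.0e-04,  1.3e-03, -1.0e+00]))
```

Request:
send_rows(
  rows=[
    [1, [-0.695, -0.19, 0], 0.002],
    [1, [-0.695, -0.19, 0], 0.002],
    [1, [-0.695, -0.19, 0], 0.002],
    [1, [-0.695, -0.19, 0], 0.002],
    [1, [-0.695, -0.19, 0], 0.002],
    [1, [-0.695, -0.19, 0], 0.002],
  ],
)

```text
t: 1.78
eef_pos: [0.5639, -0.2017, 0.2524]
eef_rot: [1.532, -2.741, -0.003]
wrist_force: [-0.4, -0.3, 0.2]
finger_gap: 0.0853
```

```bash
python3 - <<'E'
from h import *
s,im,d=snap('wrist','w1'); print(s['t'],s['eef_pos'])
E
```

```text
1.775 [ 0.5639061  -0.20166288  0.25236772]
```

View pics/w1.png

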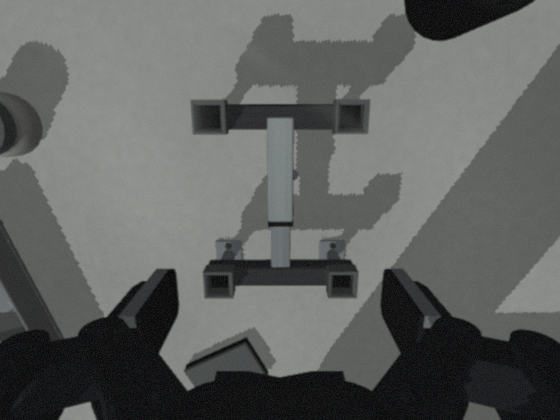

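The wrist view shows the sliding sockets at (209,117) and (351,116), the fixed ones near (219,283) and (342,283), and the button at (295,174).

```bash
cat > meas.py <<'E'
from h import *
import sys
f=sys.argv[1]
z=np.load(f'pics/{f}.npz'); c=cal('wrist',z['p'],z['r']); P=cloud(c,z['d']); im=z['im']
zo=P[...,2]; m=((zo>0.068)&(zo<0.085)).astype(np.uint8); m[265+int(0):,:200]=0; m[265:,370:]=0
n,l,st,ce=cv2.connectedComponentsWithStats(m)
for i in range(1,n):
  if st[i,4]>150:
    q=np.argwhere(l==i)[:,::-1].astype(np.float32); r=cv2.minAreaRect(q); W=ray(c,*r[0],0.076)
    print(st[i],np.round(r[0],1),np.round(r[1],1),'world',np.round(W,4),'z',round(float(np.median(P[l==i][:,2])),4))
E
python3 - <<'E'
from h import *
z=np.load('pics/w1.npz'); c=cal('wrist',z['p'],z['r']); P=cloud(c,z['d'])
print('table',P[200,480],'button ray z.048',ray(c,294.5,174,.048),'ends',ray(c,299,174,.048))
for u,v in((280,130),(280,200),(268,200),(292,200),(268,140),(293,140)): print(ray(c,u,v,.060)[:2],P[v,u])
s=arm.state(); print(shift(s['eef_pos'],s['eef_rot'],[.565,-.2,.27],-121.5))
E
python3 meas.py w1
```

```text
table [ 4.26049999e-01 -3.80608585e-01  3.47431526e-04] button ray z.048 [ 0.56752719 -0.22147764  0.048     ] ends [ 0.56529083 -0.22512969  0.048     ]
[ 0.61001992 -0.23123773] [ 0.60996082 -0.23120666  0.05861044]
[ 0.55558062 -0.19795944] [ 0.55531815 -0.19780339  0.05879076]
[ 0.56144855 -0.18837873] [ 0.56085327 -0.187899    0.05699719]
[ 0.54971221 -0.2075409 ] [ 0.54969284 -0.20753282  0.05991786]
[ 0.60820055 -0.21758893] [ 0.60810777 -0.21746208  0.05808155]
[ 0.5965648  -0.23659516] [ 0.59631275 -0.23657988  0.05705777]
(array([-0.0069, -0.0001, -0.0584]), np.float64(-0.001), np.float64(-121.62), array([-0.0014,  0.0011, -1.    ]))
[439   0  64  25 518] [468.3  14.8] [65.1 17.9] world [ 0.6087 -0.4001  0.076 ] z 0.0761
[334  99  37  35 678] [352. 116.] [34. 36.] world [ 0.5892 -0.2885  0.076 ] z 0.0746
[191 100  36  35 674] [208.5 117. ] [34. 35.] world [ 0.6507 -0.1864  0.076 ] z 0.0745
[203 269  31  30 581] [218.  283.5] [29. 30.] world [ 0.5199 -0.1067  0.076 ] z 0.0742
[327 268  32  30 573] [342.5 282.5] [29. 31.] world [ 0.4586 -0.2086  0.076 ] z 0.0743
```

```bash
python3 - <<'E'
from h import *
s=arm.state(); print(shift(s['eef_pos'],s['eef_rot'],[.5726,-.2068,.051],-121.2))
E
```

```text
(array([-0.0008, -0.0348,  0.6716]), np.float64(-0.0035), np.float64(-121.62), array([-0.0014,  0.0011, -1.    ]))
```

Request:
send_rows(
  rows=[
    [1, [-0.001, -0.035, 0.2], -0.0035],
    [1, [-0.001, -0.035, 0.4], -0.0035],
    [1, [-0.001, -0.035, 0.55], -0.0035],
    [1, [-0.001, -0.035, 0.63], -0.0035],
    [1, [-0.001, -0.035, 0.672], -0.0035],
    [1, [-0.001, -0.035, 0.672], -0.0035],
    [1, [-0.001, -0.035, 0.672], -0.0035],
  ],
)

```text
t: 2.7
eef_pos: [0.5734, -0.2077, 0.0524]
eef_rot: [-1.541, 2.737, -0.001]
wrist_force: [-0.2, 0.0, -0.5]
finger_gap: 0.0855
```

```bash
python3 - <<'E'
from h import *
s,im,d=snap('wrist','w2'); print(s['t'],s['eef_pos']);print(shift(s['eef_pos'],s['eef_rot'],[.5726,-.2068,.051],-121.2))
E
```

```text
2.7 [ 0.57344366 -0.20773174  0.05240569]
(array([-0.0012,  0.004 ,  0.0047]), np.float64(-0.0003), np.float64(-121.23), array([ 7.e-04, -2.e-04, -1.e+00]))
```

View pics/w2.png

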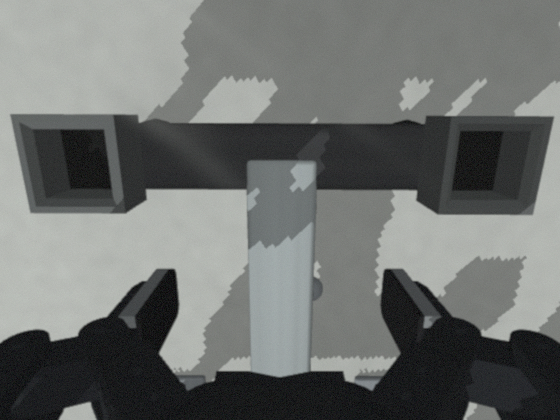

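```bash
python3 - <<'E'
from h import *
z=np.load('pics/w2.npz'); c=cal('wrist',z['p'],z['r'])
R=Ro.from_rotvec(z['r']).as_matrix()
for u,v,h in((318,288,.048),(248,300,.0595),(312,300,.0595)): print(R.T@(ray(c,u,v,h)-z['p'])*1000)
E
```

```text
[15.85698182 -2.00854379  4.4046477 ]
[-11.24465365  -3.3049636   -7.09027609]
[12.34266512 -3.34001512 -7.09388796]
```

Request:
send_rows(
  rows=[
    [1, [0.001, 0.007, 0.004], 0],
    [1, [0.001, 0.007, 0.004], 0],
    [0, [0.001, 0.007, 0.004], 0],
    [0, [0.001, 0.007, 0.004], 0],
    [0, [0.001, 0.007, 0.004], 0],
    [0, [0.001, 0.007, 0.004], 0],
    [0, [0.001, 0.007, 0.004], 0],
    [0, [0.001, 0.007, 0.004], 0],
  ],
)

```text
t: 3.75
eef_pos: [0.5716, -0.2071, 0.0515]
eef_rot: [-1.541, 2.737, -0.002]
wrist_force: [-2.9, -2.0, 2.8]
finger_gap: 0.0231
```

```bash
python3 - <<'E'
from h import *
s,im,d=snap('wrist','w3'); print(s)
E
```

```text
{'t': 3.75, 'joint_positions': array([-5.42510223e-01,  4.98100603e-01,  1.64351749e+00, -2.60107187e-04,
        9.98889031e-01,  1.57342908e+00]), 'joint_velocities': array([-0.00026542, -0.00173857, -0.00059534,  0.00022699, -0.00194501,
        0.00076312]), 'tau': array([  1.78578839, -51.35023355, -27.64414251,   0.70836866,
        -0.33161589,  -0.10878443]), 'eef_pos': array([ 0.57155798, -0.20708774,  0.05151406]), 'eef_rot': array([-1.54142126e+00,  2.73705248e+00, -1.65281633e-03]), 'wrist_force': array([-2.88918423, -1.98305215,  2.84842234]), 'ft_torque': array([-0.25519891,  0.37114322, -0.12768639]), 'finger_gap': 0.023067460437812208}
```

View pics/w3.png

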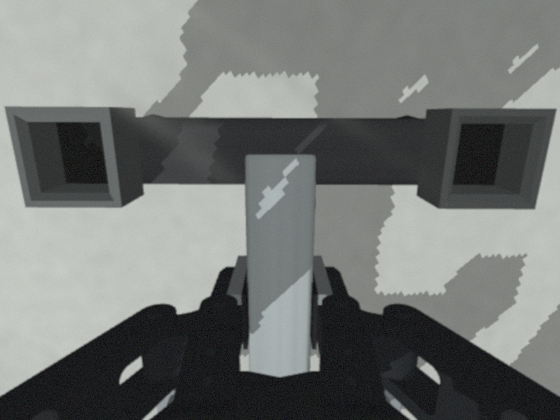

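The gap is 23 mm, so the button is flush. Now I draw the tube out.

Request:
send_rows(
  rows=[
    [0, [0, -0.015, 0], 0],
    [0, [0, -0.03, 0], 0],
    [0, [0, -0.045, 0], 0],
    [0, [0, -0.06, 0], 0],
    [0, [0, -0.075, 0], 0],
    [0, [0, -0.09, 0], 0],
    [0, [0, -0.1, 0], 0],
    [0, [0, -0.1, 0], 0],
  ],
)

```text
t: 4.8
eef_pos: [0.5986, -0.2237, 0.0516]
eef_rot: [-1.54, 2.735, -0.007]
wrist_force: [6.2, -6.2, -5.4]
finger_gap: 0.023
```

```bash
python3 - <<'E'
from h import *
s,im,d=snap('wrist','w4'); print(s['eef_pos'],s['wrist_force'],s['finger_gap'])
print(np.linalg.norm(s['eef_pos']-np.array([.57156,-.20709,.0515])))
E
```

```text
[ 0.59864631 -0.22365121  0.05157465] [ 6.17037978 -6.23765294 -5.4033935 ] 0.023009009509291696
0.03174819075031945
```

View pics/w4.png

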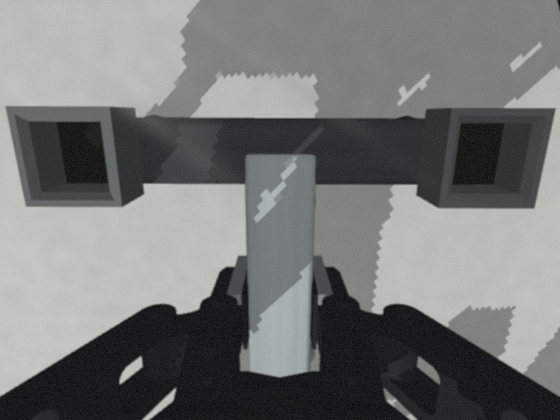

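The tube travels with the fingers; it's out about 31.7 mm. Now the last few millimetres.

Request:
send_rows(
  rows=[
    [0, [0, -0.004, 0], 0],
    [0, [0, -0.008, 0], 0],
    [0, [0, -0.011, 0], 0],
    [0, [0, -0.011, 0], 0],
  ],
)

```text
t: 5.35
eef_pos: [0.6015, -0.2254, 0.0515]
eef_rot: [-1.54, 2.735, -0.007]
wrist_force: [-3.0, 0.1, 4.4]
finger_gap: 0.0232
```

```bash
python3 - <<'E'
from h import *
s=arm.state(); print(s['eef_pos'],s['wrist_force'],s['finger_gap'])
print(np.linalg.norm(s['eef_pos']-np.array([.57156,-.20709,.0515])))
E
```

```text
[ 0.60149252 -0.22537784  0.05153942] [-3.01637691  0.08940386  4.35514883] 0.023216556954194695
0.035077092771813485
```

Request:
send_rows(
  rows=[
    [0, [0, -0.005, 0], 0],
    [0, [0, -0.005, 0], 0],
    [0, [0, -0.005, 0], 0],
  ],
)

```text
t: 5.72
eef_pos: [0.6018, -0.2256, 0.0515]
eef_rot: [-1.541, 2.736, -0.004]
wrist_force: [-7.9, 1.5, 6.7]
finger_gap: 0.0229
```

Request:
send_rows(
  rows=[
    [0, [0, 0.006, 0], 0],
    [0, [0, 0.011, 0], 0],
    [0, [0, 0.011, 0], 0],
    [0, [0, 0.011, 0], 0],
  ],
)

```text
t: 6.22
eef_pos: [0.5997, -0.2243, 0.0516]
eef_rot: [-1.54, 2.736, -0.007]
wrist_force: [3.6, -4.2, -1.8]
finger_gap: 0.0229
```

```bash
python3 - <<'E'
from h import *
s,im,d=snap('wrist','w5'); s2=snap('scene','s5')
R=Ro.from_rotvec(s['eef_rot']).as_matrix()
print(s['t'],s['eef_pos'],R.T@s['wrist_force'],s['finger_gap'])
print(np.linalg.norm(s['eef_pos']-np.array([.57156,-.20709,.0515])))
E
```

```text
6.225 [ 0.59972531 -0.22432257  0.05155274] [ 1.69915272 -5.22336975  1.82443845] 0.022853957395120215
0.033018913761421693
```

View pics/w5.png

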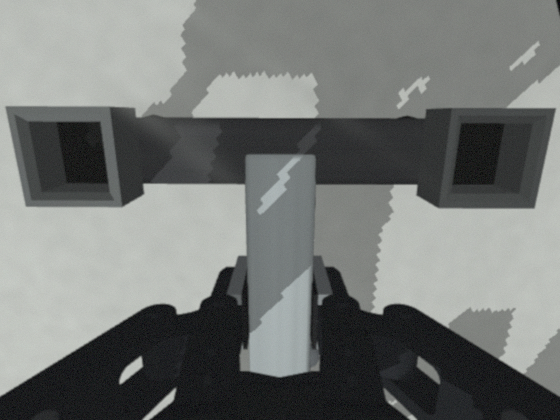

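Request:
send_rows(
  rows=[
    [0, [0, -0.005, 0], 0],
    [0, [0, -0.01, 0], 0],
    [0, [0, -0.014, 0], 0],
    [0, [0, -0.014, 0], 0],
  ],
)

```text
t: 6.82
eef_pos: [0.6019, -0.2256, 0.0515]
eef_rot: [1.542, -2.737, 0.001]
wrist_force: [-9.7, 1.2, 8.2]
finger_gap: 0.0229
```

```bash
python3 - <<'E'
from h import *
s,im,d=snap('wrist','w6')
R=Ro.from_rotvec(s['eef_rot']).as_matrix()
print(s['t'],s['eef_pos'],R.T@s['wrist_force'],s['finger_gap'])
print(np.linalg.norm(s['eef_pos']-np.array([.57156,-.20709,.0515])))
a=np.load('pics/w5.npz')['im'].max(2)[:, :140]; 
for f in ('w3','w4','w5','w6'):
    g=np.load(f'pics/{f}.npz')['im'].max(2).astype(float)
    p=g[:,270:290].mean(1); print(f,[round(float(p[k]-p[k-1])) for k in range(145,165)])
E
```

```text
6.825 [ 0.60186066 -0.22557724  0.05150484] [ 3.96381431  8.93114068 -8.19142686] 0.022937711289661402
0.03549518002926769
w3 [-1, -1, 2, -1, -1, 0, 1, -1, 8, 29, 30, 7, 1, 1, 1, 1, 0, 0, 1, 1]
w4 [-1, 0, 1, 0, -1, 1, -1, 2, 12, 30, 25, 6, 1, 2, 2, 2, 1, 1, 0, 0]
w5 [0, -2, 2, -2, 0, 0, 1, 0, 12, 30, 25, 6, 0, 2, 1, 1, 1, 3, 2, 3]
w6 [0, 0, -1, 0, 0, 0, 1, -1, 5, 27, 34, 8, 1, 2, 1, 3, 2, 2, 2, 2]
```

The forces level off inside a 2.5 mm window, which suggests a lock with play. I'll release, rise and look.

Request:
send_rows(
  rows=[
    [1, [0, 0, 0], 0],
    [1, [0, 0, 0], 0],
    [1, [0, 0, 0], 0],
    [1, [0, 0, 0], 0],
    [1, [0, 0, -0.2], 0],
    [1, [0, 0.06, -0.4], 0],
    [1, [0, 0.12, -0.6], 0],
    [1, [0, 0.12, -0.66], 0],
    [1, [0, 0.12, -0.66], 0],
    [1, [0, 0.12, -0.66], 0],
  ],
)

```text
t: 8.12
eef_pos: [0.5703, -0.2064, 0.247]
eef_rot: [1.541, -2.736, -0.004]
wrist_force: [-0.0, 0.5, -0.5]
finger_gap: 0.0852
```

```bash
python3 - <<'E'
from h import *
s,im,d=snap('wrist','w7'); print(s['t'],s['eef_pos'])
c=cv2.resize(im[80:300,180:380],None,fx=3,fy=2.7,interpolation=cv2.INTER_CUBIC); cv2.imwrite('pics/w7z.png',np.clip(c*1.5,0,255).astype(np.uint8))
E
python3 meas.py w7
```

```text
8.125 [ 0.57029262 -0.20643705  0.24699134]
[438   0  65  35 624] [466.1  21.5] [70.  21.9] world [ 0.613  -0.3984  0.076 ] z 0.0765
[186  62  39  38 779] [205.   80.5] [38. 37.] world [ 0.6807 -0.205   0.076 ] z 0.0744
[336  62  39  38 775] [355.   80.5] [37. 38.] world [ 0.6193 -0.3068  0.076 ] z 0.0746
[201 278  32  30 585] [216.5 292.5] [29. 31.] world [ 0.5202 -0.1075  0.076 ] z 0.0741
[326 278  32  31 604] [341.5 293. ] [30. 31.] world [ 0.4586 -0.2084  0.076 ] z 0.0743
```

View pics/w7z.png

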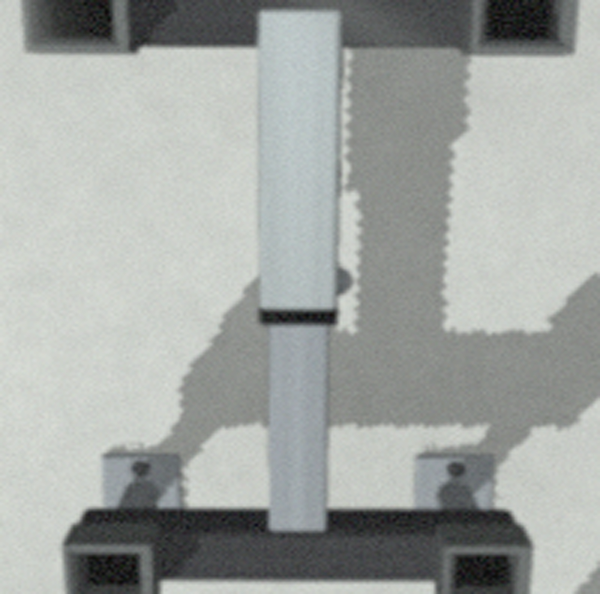

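The button stands out of the outermost hole and the ends are 190 mm apart after scale correction. On to the tray.

```bash
python3 - <<'E'
from h import *
s=arm.state(); print(shift(s['eef_pos'],s['eef_rot'],[.6,.18,.26],-105.5))
E
```

```text
(array([-1.1528,  0.583 , -0.0427]), np.float64(-0.1312), np.float64(-121.24), array([-0.0037,  0.0018, -1.    ]))
```

Request:
send_rows(
  rows=[
    [1, [-0.99, 0.5, -0.04], -0.131],
    [1, [-0.99, 0.5, -0.04], -0.131],
    [1, [-0.99, 0.5, -0.04], -0.131],
    [1, [-0.99, 0.5, -0.04], -0.131],
    [1, [-0.99, 0.5, -0.04], -0.131],
    [1, [-0.99, 0.5, -0.04], -0.131],
    [1, [-0.99, 0.5, -0.04], -0.131],
  ],
)

```text
t: 9.05
eef_pos: [0.5953, 0.1264, 0.2572]
eef_rot: [1.902, -2.495, -0.008]
wrist_force: [-0.4, -0.0, 0.1]
finger_gap: 0.0856
```

```bash
python3 - <<'E'
from h import *
s=arm.state(); print(shift(s['eef_pos'],s['eef_rot'],[.59,.182,.26],-105.5))
E
```

```text
(array([-0.1741,  0.0664, -0.0089]), np.float64(0.001), np.float64(-105.37), array([-0.0066,  0.0013, -1.    ]))
```

Request:
send_rows(
  rows=[
    [1, [-0.174, 0.066, -0.009], 0.001],
    [1, [-0.174, 0.066, -0.009], 0.001],
    [1, [-0.174, 0.066, -0.009], 0.001],
    [1, [-0.174, 0.066, -0.009], 0.001],
  ],
)

```text
t: 9.55
eef_pos: [0.5904, 0.1801, 0.2596]
eef_rot: [1.896, -2.498, -0.008]
wrist_force: [-0.2, -0.1, -0.0]
finger_gap: 0.0854
```

```bash
python3 - <<'E'
from h import *
s,im,d=snap('wrist','w8'); s2,_,_=snap('top','top8'); print(s['t'],s['eef_pos'])
cv2.imwrite('pics/w8b.png',np.clip(im*1.5,0,255).astype(np.uint8))
E
```

```text
9.55 [0.59036406 0.18005967 0.25959733]
```

View pics/w8b.png

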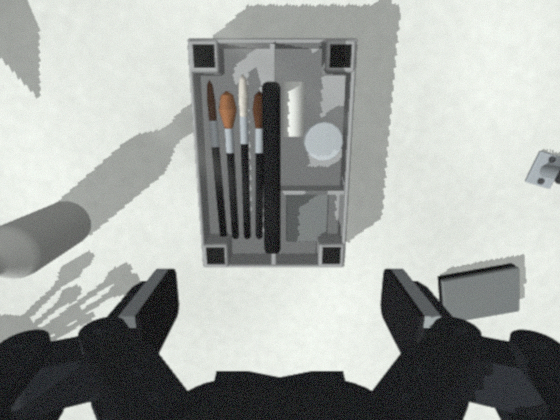

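View pics/top8.png

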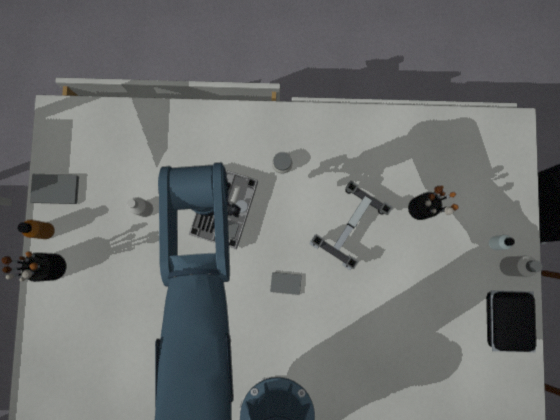

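The handle bar runs from (272,82) to (272,254) in the wrist view. The top view shows the stand clear.

```bash
python3 - <<'E'
from h import *
z=np.load('pics/w8.npz'); c=cal('wrist',z['p'],z['r']); P=cloud(c,z['d']); zo=P[...,2]
m=((zo>0.09)&(zo<0.125)).astype(np.uint8); m[258:]=0
n,l,st,ce=cv2.connectedComponentsWithStats(m); i=1+st[1:,4].argmax(); print(st[i],np.median(zo[l==i]))
q=np.argwhere(l==i)[:,::-1].astype(np.float32); r=cv2.minAreaRect(q); print(r, ray(c,*r[0],.108))
pts=np.array([ray(c,*u,.108)[:2] for u in q]); r=cv2.minAreaRect((pts*1000).astype(np.float32)); print(r,pts.mean(0))
g=z['im'].max(2); m=(g<52).astype(np.uint8); m[:,:185]=0;m[:,360:]=0;m[268:]=0
n,l,st,ce=cv2.connectedComponentsWithStats(m)
for i in range(1,n):
  if st[i,4]>100: print(st[i],ce[i],ray(c,*ce[i],.049))
z=np.load('pics/top8.npz');c=cal('top');P=cloud(c,z['d']);m=((P[...,2]>0.066)&(P[...,2]<0.09)).astype(np.uint8)
k=np.zeros_like(m);k[175:285,305:395]=1
n,l,st,ce=cv2.connectedComponentsWithStats(m*k);A=[]
for i in range(1,n):
  if st[i,4]>20: 
    q=np.argwhere(l==i)[:,::-1].astype(np.float32);r=cv2.minAreaRect(q);A.append(ray(c,*r[0],.076)); print(st[i],A[-1],P[l==i].mean(0))
print(np.mean(A,0))
E
```

```text
[ 262   82   19  172 3023] 0.10660922539483908
((271.0, 167.5), (171.0, 18.0), 90.0) [0.61802797 0.17881892 0.108     ]
((613.2554321289062, 179.8292694091797), (13.655745506286621, 136.68203735351562), 74.53427124023438) [0.61775682 0.17840347]
[193  45  22  22 437] [203.56521739  55.43935927] [0.72060598 0.21271292 0.049     ]
[329  44  22  24 464] [339.67025862  55.61422414] [0.68842188 0.09705091 0.049     ]
[207  81   9  39 225] [211.00444444 102.05777778] [0.68172532 0.21899066 0.049     ]
[ 256   82   25  172 3546] [268.88663283 169.49097575] [0.60795344 0.18509388 0.049     ]
[241 144  10  95 638] [245.44357367 190.7476489 ] [0.59391009 0.21309565 0.049     ]
[212 147  16  90 627] [219.25199362 192.74960128] [0.5988835  0.23853548 0.049     ]
[227 153  12  86 591] [232.6108291  195.69373942] [0.59251996 0.22677222 0.049     ]
[207 248  17  16 263] [215.08745247 255.32319392] [0.53659921 0.26374941 0.049     ]
[323 248  17  15 251] [330.87250996 254.9123506 ] [0.50474555 0.14758694 0.049     ]
[346 180  13  13  61] [ 0.68413222 -0.2039619   0.076     ] [ 0.68430508 -0.20472911  0.07429023]
[380 202  13  13  69] [ 0.62125694 -0.30555642  0.076     ] [ 0.62126695 -0.30575347  0.07450501]
[312 234  12  13  51] [ 0.52094234 -0.1053382   0.076     ] [ 0.52143091 -0.104462    0.07518025]
[346 256  13  13  55] [ 0.45899315 -0.20621541  0.076     ] [ 0.45895672 -0.20643836  0.0751981 ]
[ 0.57133116 -0.20526798  0.076     ]
```

```bash
python3 - <<'E'
from h import *
s=arm.state(); print(shift(s['eef_pos'],s['eef_rot'],[.614,.1808,.103],-105.45))
E
```

```text
(array([-0.0226, -0.0791,  0.5224]), np.float64(-0.0013), np.float64(-105.6), array([-0.0068,  0.0011, -1.    ]))
```

Request:
send_rows(
  rows=[
    [1, [-0.0226, -0.079, 0.1], -0.001],
    [1, [-0.0226, -0.079, 0.25], -0.001],
    [1, [-0.0226, -0.079, 0.4], -0.001],
    [1, [-0.0226, -0.079, 0.48], -0.001],
    [1, [-0.0226, -0.079, 0.522], -0.001],
    [1, [-0.0226, -0.079, 0.522], -0.001],
    [1, [-0.0226, -0.079, 0.522], -0.001],
  ],
)

```text
t: 10.52
eef_pos: [0.6151, 0.1808, 0.1047]
eef_rot: [1.9, -2.499, -0.006]
wrist_force: [-0.5, -0.1, 0.1]
finger_gap: 0.0855
```

```bash
python3 - <<'E'
from h import *
s,im,d=snap('wrist','w9'); print(s['t'],s['eef_pos']);print(shift(s['eef_pos'],s['eef_rot'],[.614,.1808,.103],-105.45))
cv2.imwrite('pics/w9b.png',np.clip(im*1.5,0,255).astype(np.uint8))
E
```

```text
10.525 [0.61507181 0.18076594 0.10466912]
(array([0.0008, 0.0034, 0.0056]), np.float64(-0.0004), np.float64(-105.49), array([-0.0043,  0.0013, -1.    ]))
```

View pics/w9b.png

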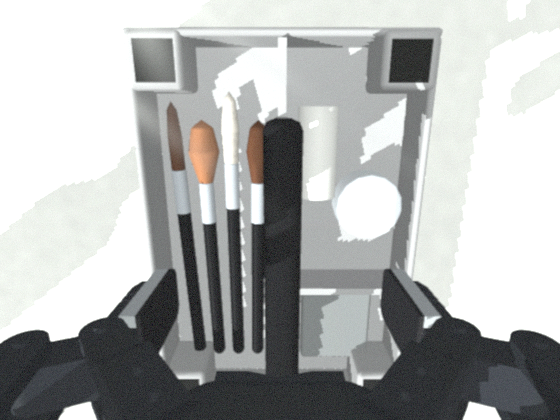

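Request:
send_rows(
  rows=[
    [1, [0.004, 0.003, 0.005], 0],
    [1, [0.004, 0.003, 0.005], 0],
    [0, [0.004, 0.003, 0.005], 0],
    [0, [0.004, 0.003, 0.005], 0],
    [0, [0.004, 0.003, 0.005], 0],
    [0, [0.004, 0.003, 0.005], 0],
    [0, [0.004, 0.003, 0.005], 0],
    [0, [0.004, 0.003, 0.005], 0],
    [0, [0.004, 0.003, 0.005], 0],
    [0, [0.004, 0.003, 0.005], 0],
  ],
)

```text
t: 11.82
eef_pos: [0.614, 0.1801, 0.1034]
eef_rot: [1.901, -2.499, -0.006]
wrist_force: [0.7, 1.0, -0.2]
finger_gap: 0.0126
```

```bash
python3 - <<'E'
from h import *
s,im,d=snap('wrist','w10'); print(s['t'],s['eef_pos'],s['wrist_force'],s['finger_gap'])
R=Ro.from_rotvec(s['eef_rot']).as_matrix();print(np.degrees(np.arctan2(R[1,0],R[0,0])),R[:,2])
cv2.imwrite('pics/w10b.png',np.clip(im*1.5,0,255).astype(np.uint8))
c=cal('wrist',s['eef_pos'],s['eef_rot']); P=cloud(c,d)
for u,v in((155,60),(410,60)): print(ray(c,u,v,.049),P[v,u])
E
```

```text
11.825 [0.61402179 0.18007546 0.10343927] [ 0.74452759  1.04403999 -0.19051372] 0.012639943671418359
-105.48689029982553 [-0.00371512  0.00159196 -0.99999183]
[0.71913205 0.21129096 0.049     ] [0.71897264 0.21108011 0.04973699]
[0.68758323 0.09649765 0.049     ] [0.68753373 0.09702901 0.05042025]
```

View pics/w10b.png

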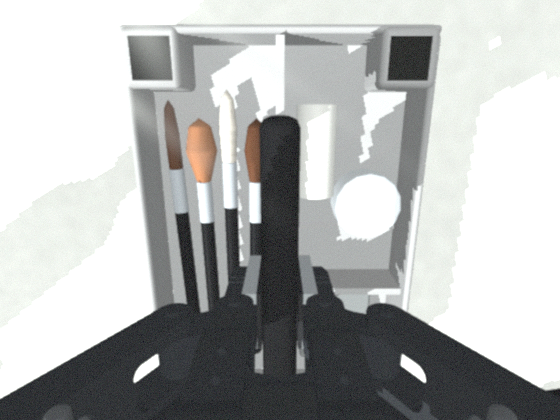

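```bash
python3 - <<'E'
from h import *
for n in('top0','top8'):
    z=np.load(f'pics/{n}.npz');c=cal('top');P=cloud(c,z['d']);v,u=np.indices(P.shape[:2])
    roi=(u>395)&(u<475)&(v>175)&(v<230)
    for lo,hi in((.02,.09),(.09,.11),(.11,.17),(.17,.24)):
        q=P[roi&(P[...,2]>lo)&(P[...,2]<hi)]
        if len(q): print(n,lo,len(q),q[:,:2].min(0),q[:,:2].max(0))
O=np.array([.5705,-.2061]);a=np.radians(-31.3);X=np.array([np.cos(a),np.sin(a)]);Y=np.array([-X[1],X[0]])
print(O+.11*X-.075*Y, O-.11*X-.075*Y)
q=P[roi&(P[...,2]>.02)&(P[...,2]<.26)]; r=q[:,:2]-O; lx=r@X; ly=r@Y
print('pot in stand frame min/max', lx.min(),lx.max(),ly.min(),ly.max())
s=arm.state();print(shift(s['eef_pos'],s['eef_rot'],[.5708,-.2064,.24],-121.3))
E
```

```text
top0 0.02 167 [ 0.59575037 -0.44018706] [ 0.66390535 -0.3867393 ]
top0 0.09 374 [ 0.59714015 -0.46136228] [ 0.67155441 -0.3874957 ]
top0 0.11 106 [ 0.60550512 -0.45998055] [ 0.66669345 -0.39584867]
top0 0.17 311 [ 0.59170595 -0.47046635] [ 0.67598173 -0.38804946]
top8 0.02 168 [ 0.59512553 -0.44004269] [ 0.66402062 -0.38707902]
top8 0.09 379 [ 0.59697599 -0.46130488] [ 0.67085634 -0.38771257]
top8 0.11 104 [ 0.60501291 -0.45814108] [ 0.66587734 -0.39544797]
top8 0.17 312 [ 0.59213409 -0.47024893] [ 0.67699814 -0.38833093]
[ 0.62552654 -0.32733151] [ 0.4375456  -0.21303731]
pot in stand frame min/max 0.12987929934375317 0.20946389580800892 -0.20405286863795366 -0.11671972501357662
(array([ 1.2796, -0.2033, -0.4567]), np.float64(0.1318), np.float64(-105.49), array([-0.0037,  0.0016, -1.    ]))
```

Gripped, with a gap of 12.6 mm on the 14 mm bar. The pot is about 60 mm clear of the tray's final footprint. Now I lift.

Request:
send_rows(
  rows=[
    [0, [0, 0, -0.03], 0],
    [0, [0, 0, -0.09], 0],
    [0, [0, 0, -0.16], 0],
    [0, [0, 0, -0.24], 0],
    [0, [0, 0, -0.32], 0],
    [0, [0, 0, -0.4], 0],
    [0, [0, 0, -0.45], 0],
    [0, [0, 0, -0.46], 0],
    [0, [0, 0, -0.46], 0],
  ],
)

```text
t: 13.0
eef_pos: [0.6142, 0.1798, 0.241]
eef_rot: [1.9, -2.498, -0.006]
wrist_force: [0.1, 0.2, -4.3]
finger_gap: 0.0129
```

```bash
python3 - <<'E'
from h import *
s=arm.state();print(s['eef_pos'],s['finger_gap'],s['wrist_force'],s['ft_torque']);print(shift(s['eef_pos'],s['eef_rot'],[.5708,-.2064,.24],-121.3))
E
```

```text
[0.61418739 0.17982491 0.24099039] 0.012899504246383676 [ 0.10609278  0.233322   -4.3105943 ] [ 0.02992823 -0.01148358 -0.00236585]
(array([ 1.2793, -0.2044,  0.002 ]), np.float64(0.1318), np.float64(-105.48), array([-0.0045,  0.0015, -1.    ]))
```

Request:
send_rows(
  rows=[
    [0, [0.06, -0.01, 0], 0.01],
    [0, [0.16, -0.03, 0], 0.03],
    [0, [0.28, -0.05, 0], 0.05],
    [0, [0.4, -0.07, 0], 0.07],
    [0, [0.52, -0.09, 0], 0.09],
    [0, [0.64, -0.11, 0], 0.11],
    [0, [0.76, -0.13, 0], 0.125],
    [0, [0.86, -0.15, 0], 0.132],
    [0, [0.94, -0.17, 0], 0.132],
    [0, [0.98, -0.18, 0], 0.132],
  ],
)

```text
t: 14.25
eef_pos: [0.5868, -0.1199, 0.2397]
eef_rot: [1.534, -2.737, -0.007]
wrist_force: [1.1, 0.1, -3.2]
finger_gap: 0.0128
```

```bash
python3 - <<'E'
from h import *
s=arm.state();print(s['eef_pos'],s['finger_gap'],s['wrist_force']);print(shift(s['eef_pos'],s['eef_rot'],[.5708,-.2064,.24],-121.3))
E
```

```text
[ 0.58679286 -0.119878    0.2397457 ] 0.012772749585859625 [ 1.06897357  0.13279831 -3.24585087]
(array([ 0.2738, -0.1051, -0.001 ]), np.float64(-0.0014), np.float64(-121.47), array([-0.0061,  0.0018, -1.    ]))
```

Request:
send_rows(
  rows=[
    [0, [0.06, -0.02, 0], -0.001],
    [0, [0.14, -0.05, 0], -0.001],
    [0, [0.21, -0.08, 0], -0.001],
    [0, [0.26, -0.1, 0], -0.001],
    [0, [0.274, -0.105, 0], -0.001],
    [0, [0.274, -0.105, 0], -0.001],
    [0, [0.274, -0.105, 0], -0.001],
  ],
)

```text
t: 15.12
eef_pos: [0.5709, -0.2057, 0.2397]
eef_rot: [1.538, -2.735, -0.008]
wrist_force: [-0.2, -0.2, -4.4]
finger_gap: 0.0127
```

```bash
python3 - <<'E'
from h import *
s,im,d=snap('wrist','w11');snap('scene','s11');snap('top','top11');print(s['t'],s['eef_pos'],s['finger_gap'],s['wrist_force']);print(shift(s['eef_pos'],s['eef_rot'],[.5708,-.2064,.24],-121.3))
z=np.load('pics/scene0.npz');
a=cv2.imread('pics/s11.png'); a=cv2.resize(a[130:340,60:360],None,fx=2.6,fy=2.6,interpolation=cv2.INTER_CUBIC); cv2.imwrite('pics/s11b.png',np.clip(a*1.5,0,255).astype(np.uint8))
cv2.imwrite('pics/w11b.png',np.clip(im*1.5,0,255).astype(np.uint8))
E
```

```text
15.125 [ 0.57088264 -0.20569856  0.23967343] 0.012743166437463831 [-0.20257007 -0.19432674 -4.37395412]
(array([ 0.0021, -0.001 , -0.0011]), np.float64(-0.0001), np.float64(-121.31), array([-0.0061,  0.0022, -1.    ]))
```

View pics/w11b.png

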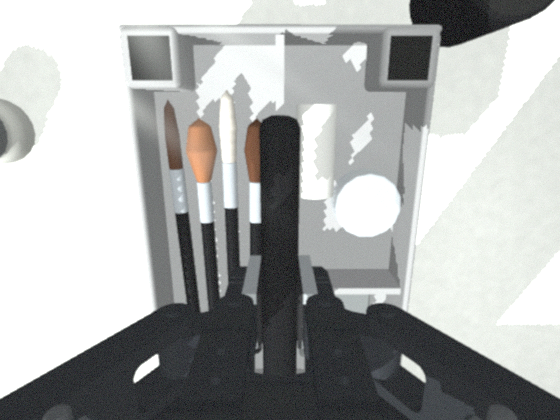

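View pics/s11b.png

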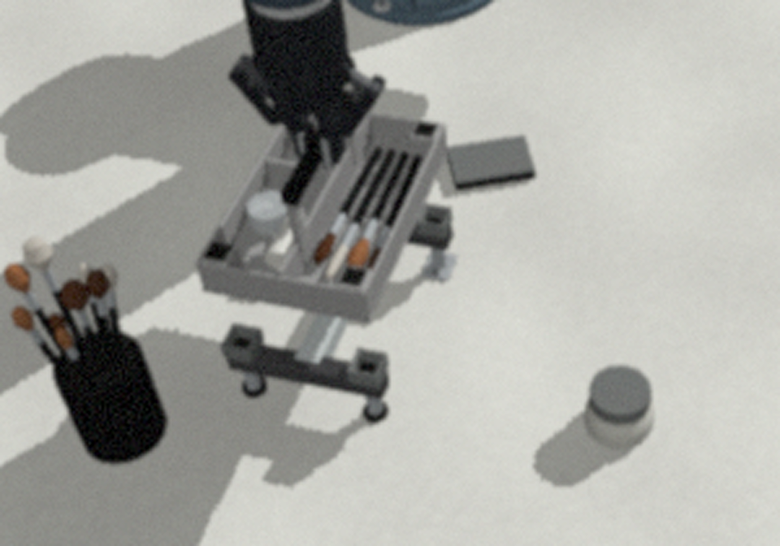

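The tray sits unchanged in the grip, over the stand. I lower it to just above the rims.

Request:
send_rows(
  rows=[
    [0, [0.002, -0.001, 0.03], 0],
    [0, [0.002, -0.001, 0.08], 0],
    [0, [0.002, -0.001, 0.13], 0],
    [0, [0.002, -0.001, 0.165], 0],
    [0, [0.002, -0.001, 0.178], 0],
    [0, [0.002, -0.001, 0.178], 0],
    [0, [0.002, -0.001, 0.178], 0],
  ],
)

```text
t: 16.15
eef_pos: [0.5709, -0.2066, 0.187]
eef_rot: [1.538, -2.735, -0.006]
wrist_force: [0.2, 0.0, -3.6]
finger_gap: 0.0133
```

```bash
python3 - <<'E'
from h import *
s,im,d=snap('scene','s12');snap('top','top12');print(s['t'],s['eef_pos'],s['finger_gap'],s['wrist_force']);print(shift(s['eef_pos'],s['eef_rot'],[.5708,-.2064,.1664],-121.3))
c=cal('scene'); b=im.copy()
a=cv2.resize(im[180:290,130:260],None,fx=5,fy=5,interpolation=cv2.INTER_CUBIC); cv2.imwrite('pics/s12b.png',np.clip(a*1.6,0,255).astype(np.uint8))
# tray rim in top view
z=np.load('pics/top12.npz');ct=cal('top');P=cloud(ct,z['d']);m=((P[...,2]>.115)&(P[...,2]<.14)).astype(np.uint8)
m[:,:290]=0;m[:,400:]=0;m[:170]=0;m[290:]=0
q=P[m>0]; r=cv2.minAreaRect((q[:,:2]*1000).astype(np.float32)); print(m.sum(),r)
g=cv2.resize(z['im'][170:290,290:400],None,fx=5,fy=5,interpolation=cv2.INTER_CUBIC);cv2.imwrite('pics/top12b.png',np.clip(g*1.6,0,255).astype(np.uint8))
E
```

```text
16.15 [ 0.57091751 -0.20658783  0.186989  ] 0.013339894526900415 [ 0.18392207  0.04647718 -3.59096023]
(array([-0.0004,  0.0003,  0.0686]), np.float64(-0.0), np.float64(-121.3), array([-0.005 ,  0.0013, -1.    ]))
499 ((572.39404296875, -206.07083129882812), (150.15594482421875, 220.40330505371094), 58.61820602416992)
```

View pics/s12b.png

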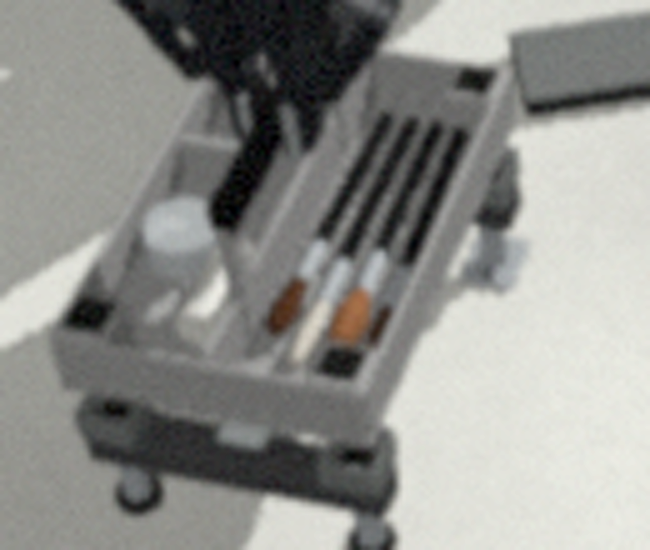

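View pics/top12b.png

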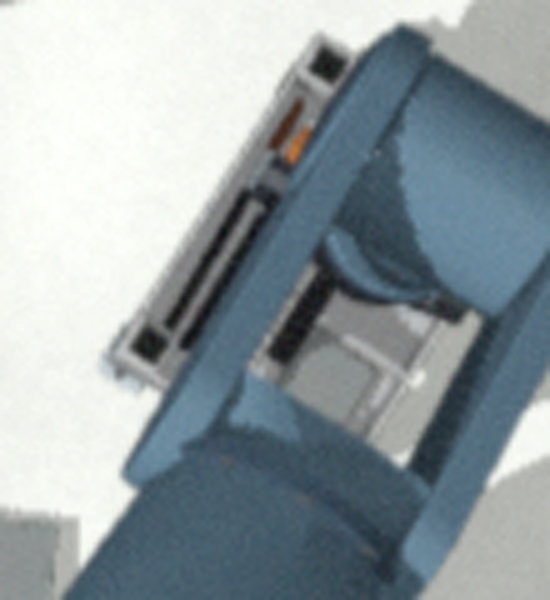

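In the top view the tray centre is within about 1.4 mm of the stand centre and the yaw matches. I lower gently with a 1 mm correction.

Request:
send_rows(
  rows=[
    [0, [0, 0.003, 0.005], 0],
    [0, [0, 0.003, 0.012], 0],
    [0, [0, 0.003, 0.019], 0],
    [0, [0, 0.003, 0.026], 0],
    [0, [0, 0.003, 0.033], 0],
    [0, [0, 0.003, 0.04], 0],
    [0, [0, 0.003, 0.045], 0],
    [0, [0, 0.003, 0.045], 0],
  ],
)

```text
t: 17.25
eef_pos: [0.5699, -0.206, 0.1733]
eef_rot: [1.538, -2.735, -0.006]
wrist_force: [0.1, 0.0, -4.4]
finger_gap: 0.013
```

```bash
python3 - <<'E'
from h import *
s=arm.state();print(s['t'],s['eef_pos'],s['finger_gap'],s['wrist_force'],s['ft_torque']);print(shift(s['eef_pos'],s['eef_rot'],[.57,-.206,.1664],-121.3))
E
```

```text
17.25 [ 0.56993891 -0.20604303  0.17333345] 0.012983934926914516 [ 0.13989627  0.02416128 -4.36276185] [0.0447425  0.01072018 0.02826048]
(array([-0.0003, -0.0002,  0.0231]), np.float64(-0.0), np.float64(-121.31), array([-0.0053,  0.0014, -1.    ]))
```

Request:
send_rows(
  rows=[
    [0, [0, 0, 0.005], 0],
    [0, [0, 0, 0.01], 0],
    [0, [0, 0, 0.015], 0],
    [0, [0, 0, 0.019], 0],
    [0, [0, 0, 0.022], 0],
    [0, [0, 0, 0.022], 0],
    [0, [0, 0, 0.022], 0],
  ],
)

```text
t: 18.12
eef_pos: [0.5699, -0.206, 0.1667]
eef_rot: [1.538, -2.735, -0.006]
wrist_force: [-0.6, 0.9, -3.8]
finger_gap: 0.0129
```

```bash
python3 - <<'E'
from h import *
s=arm.state();print(s['t'],s['eef_pos'],s['finger_gap'],s['wrist_force'],s['ft_torque']);print(shift(s['eef_pos'],s['eef_rot'],[.57,-.206,.1664],-121.3))
E
```

```text
18.125 [ 0.56992683 -0.20600751  0.16674282] 0.012946896702552578 [-0.56238727  0.85840878 -3.77763771] [-0.01752435  0.02314619  0.01758683]
(array([-0.0001, -0.0002,  0.0011]), np.float64(0.0), np.float64(-121.3), array([-0.0053,  0.0014, -1.    ]))
```

Request:
send_rows(
  rows=[
    [0, [0, 0, 0.002], 0],
    [0, [0, 0, 0.004], 0],
    [0, [0, 0, 0.004], 0],
    [0, [0, 0, 0.004], 0],
  ],
)

```text
t: 18.62
eef_pos: [0.57, -0.2061, 0.1664]
eef_rot: [1.538, -2.735, -0.005]
wrist_force: [-5.1, 1.6, 5.9]
finger_gap: 0.0131
```

```bash
python3 - <<'E'
from h import *
s,im,d=snap('scene','s13');print(s['t'],s['eef_pos'],s['finger_gap'],s['wrist_force'],s['ft_torque'])
a=cv2.resize(im[180:290,130:260],None,fx=5,fy=5,interpolation=cv2.INTER_CUBIC); cv2.imwrite('pics/s13b.png',np.clip(a*1.6,0,255).astype(np.uint8))
E
```

```text
18.625 [ 0.5700081  -0.20612306  0.16640944] 0.013062654018478469 [-5.11528725  1.55582454  5.94951679] [ 0.26068453  0.70338303 -0.04197672]
```

View pics/s13b.png

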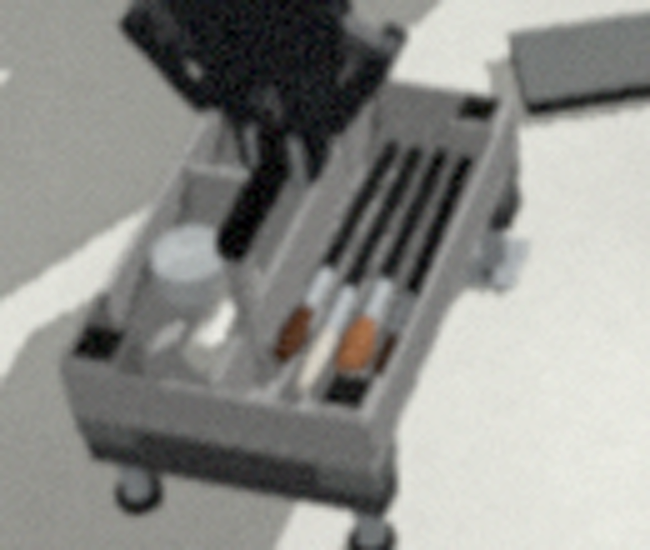

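Contact came at exactly the home height, with about 10 N of support. I release and rise.

Request:
send_rows(
  rows=[
    [0.3, [0, 0, 0], 0],
    [0.6, [0, 0, 0], 0],
    [1, [0, 0, 0], 0],
    [1, [0, 0, 0], 0],
    [1, [0, 0, 0], 0],
    [1, [0, 0, -0.05], 0],
    [1, [0, 0, -0.2], 0],
    [1, [0, 0, -0.4], 0],
    [1, [0, 0, -0.5], 0],
    [1, [0, 0, -0.5], 0],
  ],
)

```text
t: 19.92
eef_pos: [0.5722, -0.2071, 0.3214]
eef_rot: [-1.54, 2.738, -0.006]
wrist_force: [0.1, -0.1, -0.9]
finger_gap: 0.0856
```

Request:
send_rows(
  rows=[
    [1, [0, 0.1, 0], 0],
    [1, [0, 0.28, 0], 0],
    [1, [0, 0.28, 0], 0],
    [1, [0, 0.28, 0], 0],
  ],
)

```text
t: 20.42
eef_pos: [0.5006, -0.1636, 0.321]
eef_rot: [-1.54, 2.738, -0.007]
wrist_force: [0.5, -0.7, 1.0]
finger_gap: 0.0854
```

```bash
python3 - <<'E'
from h import *
s,im,d=snap('wrist','w14');print(s['t'],s['eef_pos'],s['wrist_force'])
c=cal('wrist',s['eef_pos'],s['eef_rot']);P=cloud(c,d)
cv2.imwrite('pics/w14b.png',np.clip(im*1.5,0,255).astype(np.uint8))
s,im,_=snap('scene','s14')
a=cv2.resize(im[180:290,130:260],None,fx=5,fy=5,interpolation=cv2.INTER_CUBIC); cv2.imwrite('pics/s14b.png',np.clip(a*1.6,0,255).astype(np.uint8))
# rim plane: points of tray rim 0.10-0.122
m=(P[...,2]>.104)&(P[...,2]<.122);m[260:]=False
q=P[m]; A=np.c_[q[:,:2],np.ones(len(q))]; k=np.linalg.lstsq(A,q[:,2],rcond=None)[0]; print(len(q),'plane slopes',k, np.median(q[:,2]))
r=cv2.minAreaRect((q[:,:2]*1000).astype(np.float32));print(r)
t=P[(abs(P[...,2])<.02)];print('table z',np.median(t[:,2]))
E
```

```text
20.425 [ 0.50063457 -0.16358149  0.32102498] [ 0.46619248 -0.65611809  0.98093885]
4735 plane slopes [-0.0123565   0.01004319  0.11886877] 0.11074863159648013
((557.8305053710938, -199.4185791015625), (150.2737579345703, 193.79542541503906), 58.73216247558594)
table z -0.0007844407133104636
```

View pics/w14b.png

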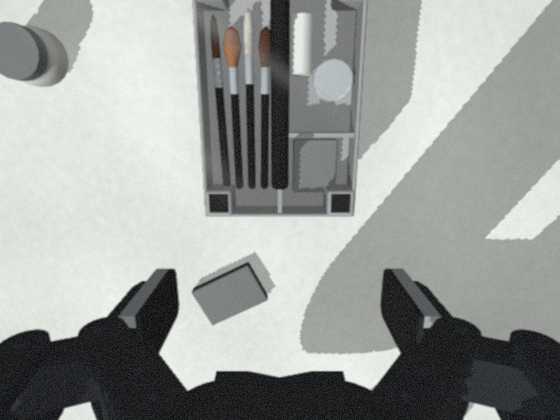

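View pics/s14b.png

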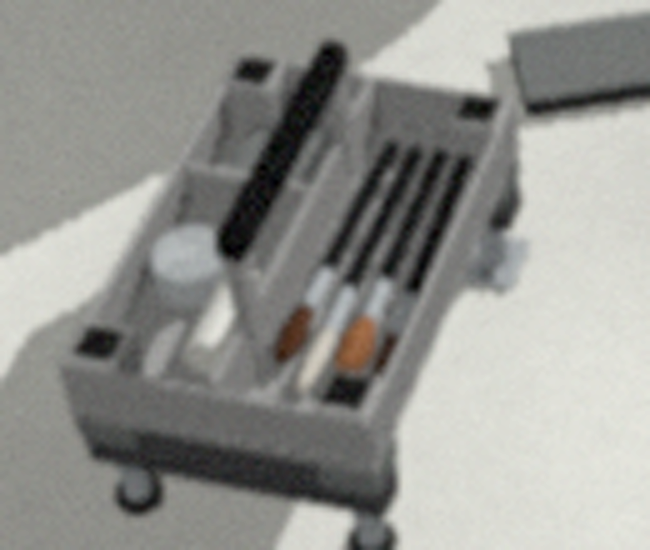

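Request:
send_rows(
  rows=[
    [1, [-0.3, 0.1, -0.1], 0],
    [1, [-0.6, 0.15, -0.1], 0],
    [1, [-0.9, 0.2, -0.1], 0],
    [1, [-0.9, 0.2, -0.1], 0],
    [1, [-0.9, 0.2, -0.1], 0],
    [1, [-0.9, 0.2, -0.1], 0],
    [1, [-0.9, 0.2, -0.1], 0],
  ],
)

```text
t: 21.4
eef_pos: [0.5905, 0.0973, 0.3499]
eef_rot: [1.539, -2.738, 0.007]
wrist_force: [0.4, -0.3, 0.1]
finger_gap: 0.0854
```

```bash
python3 - <<'E'
from h import *
s,im,d=snap('top','top15');print(s['t'],s['eef_pos'],s['wrist_force'])
ct=cal('top');P=cloud(ct,d)
def fit(P,lo,hi,u0,u1,v0,v1):
    m=np.zeros(P.shape[:2],bool);m[v0:v1,u0:u1]=True;m&=(P[...,2]>lo)&(P[...,2]<hi);q=P[m]
    k=np.linalg.lstsq(np.c_[q[:,:2],np.ones(len(q))],q[:,2],rcond=None)[0];r=cv2.minAreaRect((q[:,:2]*1000).astype(np.float32))
    print(len(q),k,np.median(q[:,2]),r)
fit(P,.102,.122,290,400,165,290)
fit(cloud(ct,np.load('pics/top0.npz')['d']),.039,.059,180,270,150,260)
z=np.load('pics/w14.npz');W=cloud(cal('wrist',z['p'],z['r']),z['d']); fit(W,-.01,.01,380,560,0,260); fit(W,-.01,.01,0,180,0,260)
cv2.imwrite('pics/top15b.png',np.clip(im*1.4,0,255).astype(np.uint8))
E
```

```text
21.4 [0.59052038 0.09728277 0.34988369] [ 0.42214386 -0.26859361  0.0871572 ]
855 [0.00447252 0.01154866 0.11147065] 0.11229630126877699 ((572.2002563476562, -205.89285278320312), (150.3127899169922, 221.8341064453125), 58.61731719970703)
839 [-0.00257991  0.00880103  0.04845096] 0.049024386268992304 ((616.3052978515625, 180.41925048828125), (151.09033203125, 220.0308074951172), 74.36149597167969)
46590 [-0.00057549 -0.00083215 -0.00065951] -0.0005694799876902745 ((399.6719970703125, -398.3316345214844), (249.2342529296875, 340.32366943359375), 63.40696716308594)
43234 [-0.00016563 -0.00087244 -0.00092632] -0.0010771128857850198 ((659.6677856445312, 32.21989440917969), (249.0415802001953, 340.6593322753906), 54.221771240234375)
```

View pics/top15b.png

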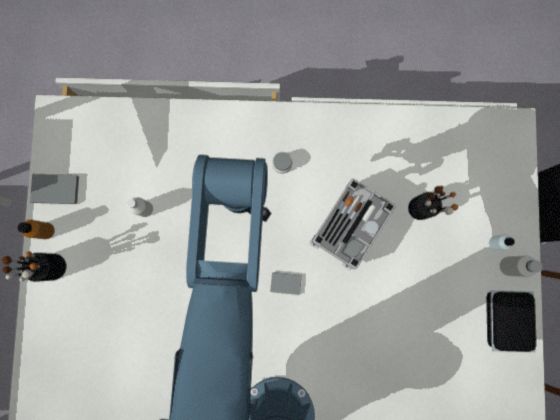

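The rim is at 112 mm, the home height, and level. The bystanders haven't moved and the arm is clear. Handing in.

```bash
python3 -c "
from station import arm
print(arm.finish_job())"
```

```text
the job is handed in; nothing more can be done
None
```

The stand is set to its outermost hole and the brush tray sits home in all four sockets; I handed the job in at about 21 s of the 61 s.

**Stand:** I pinched the button flush (23 mm finger gap across the tube) and drew the sliding end out 35 mm. After release, the wrist picture showed the button standing out of the outermost hole, with the sliding end 190 mm from the fixed one. One check was less clear: pushing and pulling while still gripped gave about 2.5 mm of movement, more than the 1 mm of play stated. I put that down to give in the fingers and arm, and relied on the picture.

**Tray:** I carried it over by its handle and lowered it with no force until it touched down at the home height, with about 10 N of support. After release the top camera read:
- **Rim height:** 112.3 mm, against 112 mm expected.
- **Level:** within about 0.7°. The wrist camera suggested about 0.9° of tilt, but it saw only part of the tray.
- **Position and turn:** about 1 mm and under half a degree from the stand's own.

In the last top view the other things on the table looked to be where they started, and the arm was touching nothing.

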